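# Proof-pull a stick-on hook with a spring balance

## Task

Proof-test the stick-on hook bonded to the white plate: lay the spring balance flat on the plate, scale up, with its hook round the stick-on hook's prong, and let go of it. Then take it by its loop handle and draw it away from the prong until the pointer stands on the long line across the scale (15 N), without running well past it, and hold it there for a second or more. Ease the balance back without letting it snap, until the pointer is home and the balance lies slack on the plate, still hooked on, and leave the conduit box and the breaker where they are.

Things in the scene. Friction and masses are not known exactly. Their poses are not given: they have to be found in the camera images.
- plate: fixed white steel mounting plate flat on the bench, 345 (x) x 465 (y) x 3 mm thick; its top is the surface worked on. Origin under its centre at bench level, z up. The stick-on hook stands near its +y end; the balance is to be drawn towards its -y. Two black 28 mm adhesive tie bases, 11 mm high, are stuck near its +x edge, y = -175 and -125 mm.
- wall_hook: the sample: stick-on hook fixed to the plate, black pad 36 x 50 x 4 mm with an upright steel prong 8 mm thick, straight to 26 mm above the plate; its tip then bends over to the plate's +y and ends 13 mm out from the prong's axis, 40 mm above the plate. Origin under the pad's centre, on the plate's top, on the prong's axis.
- peg (a point): point on the axis of the prong, 11 mm above the plate's top: the height at which the balance's hook bears when the balance lies flat
- gauge: loose spring balance (0.23 kg): flat aluminium case 150 (x) x 42 (y) x 22 mm (z), on its back. Origin under the case's centre, on its back face; x points to the hook end, z out of the scale face. It balances within 5 mm of the centre. Rod with hook slides out at +x, loop handle at -x. Scale marks every 5 mm (1.67 N); the one line across the full face, 15 mm to the hook side of centre, is 15 N.
- pointer (a joint): how far rod, hook and pointer are drawn out of the case, m: 0 home, 0.060 the stop. Spring 333 N/m, no preload: the pointer stands on the long line (15 N) at 0.045. The pointer is a short dark bar, 15 x 4 mm, across the slot in the scale, 30 mm to the handle side of the case's centre when home.
- hook_bend (a point): centre of the round bend of the balance's hook: 128 mm from the case's centre when home, 11 mm above the back face, moves with the rod, axes as the case. Hook of 6 mm wire lying flat: along the +y side, round the bend at +x (inside radius 10 mm), short tip on the -y side. It encloses a slot 20 mm wide from 10 mm ahead (+x) of this point to about 22 mm behind, to lower over the prong.
- handle: the loop handle: steel loop pivoted on the case's -x end, 60 mm wide, with a round cross bar 10 mm thick and 66 mm long (along the case's y). It lies level, in line with the case; it can swing up 1.2 rad but not below level. Clear space between cross bar and case: 55 mm long, 53 mm wide.
- handle_grip (a point): middle of the handle's cross bar, 137 mm behind the case's centre and 11 mm above the back face when level; its x points to the hook end
- conduit_box: bystander: loose round galvanised conduit box, 64 mm across, 30 mm high, with a spout 29 mm thick on either side (120 mm over both); origin under its centre
- breaker: bystander: loose white three-pole circuit breaker lying on its back, 82 (x) x 53 (y) x 75 mm high; origin under its centre
Mind the look-alikes: they are no part of the job. Of the things like the wall_hook, leave any that is green or red; of the rest the larger one is meant.

How it is judged (in metres and radians):
On the way, in this order (a step that is already met when the one before it is completed fails the run):
1. the balance lies flat on the plate, scale up, with its hook round the prong, and has been let go (x of peg in the frame of hook_bend between -0.026 and 0.013 m and y of peg in the frame of hook_bend between -0.012 and 0.012 m and angle between gauge's own z axis and vertical below 0.08 rad and height (world z) of gauge below 0.009 m and contact force between the fingers and gauge below 0.2 N), for 0.2 s.
2. drawn by the loop handle against the prong, the pointer is held on the long line (15 N, within 1.5 N: 0.0405 to 0.0495 m) for 0.8 s (value of joint pointer between 0.0405 and 0.0495 m and contact force between the fingers and handle above 3 N and contact force between gauge and wall_hook above 6 N), for 0.8 s.
At the end, for the whole second after the job is handed in: Pointer home within 6 mm; balance still and flat on the plate, scale up (within 0.08 rad, back less than 6 mm off the plate), the prong still inside its hook: within 12 mm sideways of the bend's centre, and from 13 mm ahead of it to 26 mm behind it (value of joint pointer below 0.006 m and x of peg in the frame of hook_bend between -0.026 and 0.013 m and y of peg in the frame of hook_bend between -0.012 and 0.012 m and angle between gauge's own z axis and vertical below 0.08 rad and height (world z) of gauge below 0.009 m and linear speed of gauge below 0.02 m/s); the robot touches nothing.
It fails at once if the balance is drawn well past the long line (pointer beyond 0.054 m, 18 N) (value of joint pointer above 0.054 m).
It fails at once if the spring snaps back (rod running home faster than 0.45 m/s) (velocity of joint pointer below -0.45 m/s).
It fails at once if the conduit box is shifted by more than 15 mm (distance of conduit_box from where it was at the start of the episode above 0.015 m).
It fails at once if the breaker is shifted by more than 15 mm (distance of breaker from where it was at the start of the episode above 0.015 m).
It also fails if it takes over 61 s, if anything falls off the work surface, if the arm or the gripper's body presses on something with over 40 N, if the wrist force passes 120 N, or if a joint passes its speed limit or range.

## Robot

A 6-joint arm with a two-finger parallel gripper is mounted at the origin on the work surface. World frame = base frame: x ahead of the robot, y to its left, z up, the work surface at z = 0. Lengths are in mm, angles in rad, forces in N, time in s.
With the tool pointing down it reaches from about 350 to 975 mm from the base axis. Payload 7.1 kg.
Tool frame: the origin (TCP) lies at the very end of the fingers, on their centre line; the grasp point (between the pads) lies 19 mm behind it; z points along the fingers, y is the line along which they close (so a half turn about z gives the same grasp; the last joint's range is limited). The gripper opens to 88 mm and grips with 3 to 60 N. Pads are 20 mm wide; open, the fingers measure 115 mm over their backs; the gripper's body (75 mm by 178 mm) begins 61 mm behind the grasp point.
Start: joints at [-1.306, 0.423, 1.63, -0, 1.089, -0.019], TCP at [175.022, -599.977, 222.675] pointing down, gripper open.
Joint ranges: [-3, 3], [-0.9, 2.11], [0.09, 2.58], [-1.31, 4.45], [0.11, 2.69], [-2.54, 2.54]. Speed limits (rad/s): [2.39, 2.39, 3.01, 3.14, 3.14, 3.14].

## Interface

Orientations are given as a rotation vector (axis times angle).
In Python, from workcell import ctrl, optics gives the robot as it stands.
- The arm moves only by the shell command python3 -m jog 'ROWS'. ROWS is JSON, a list of rows, each a list of 7 numbers: the shift along the tool's x, y, z in units of 40 mm (1.0 is 40 mm), then the turn, a rotation vector about the tool's x, y, z in units of 6 degrees (1.0 is 6 degrees), then the opening, from 0 (shut) to 1 (fully open). A call has 1 to 20 rows; each row shifts and turns the commanded pose from where the row before left it, along the tool's axes as they then stand; what a row does not reach is not made up. A row lasts 1/10 s, in which the tool goes at most 50 mm and 8.59 degrees, less where a joint would pass 70% of its speed; a pose out of reach is approached as far as the arm can. A call is refused whole if a number of a shift passes 1 or a number of a turn 1, either way. A call with a gripper value outside its range is refused whole. The fingers move at their own pace and stop on an object; the grip force is fixed at half the most. Time passes only in rows, so rows that do not move let the fingers close. It gives the time, the measured TCP pose, the force, the opening and the grip force at its end, in the units of the state.
- ctrl.get_obs(): the state, without advancing time (a new reading comes with each control period).
- optics.get_image(name): name is "scene" or "top"; returns the picture (480x640x3 uint8, red, green, blue); there is no depth.
- optics.camera_model(name): a dict with "fov_y" (degrees; the focal length in pixels is half the picture's height over the tangent of half this angle, whatever the lens; pixels are square), "cx", "cy" (the principal point, pixels), "view" (4x4, takes a point from world to camera coordinates). Camera axes: x right, y up, looking along -z (the intrinsics and any distortion apply to the point x, -y, -z); pixel columns grow to the right and rows downward; lengths in mm; the calibration is good to about 2 mm. A picture is of the moment at which its call begins. camera_model takes no time and is no camera call.
- ctrl.close_job(): hands the job in; it is judged then, once.
Trained networks look in the newest picture that a camera, given by its name, has taken for a name from the list of things; names that differ only in an ending like _2 or _b are one class to them, and where a whole thing is asked for, a point or a joint stands for the part that bears it (a point fixed in the world has none). Each returns a list of dicts, best first, with "conf" (0 to 1); they miss things now and then, are a little off and sometimes report something else, mostly with a low value. They report only what shows in the picture. A call takes as long as a camera call. They do not tell look-alikes from the thing itself.
- optics.masks_of(target, camera): "pixels" (480x640 bool, what is visible of it) and "extent" ([centre column, centre row, width, height] in pixels, round what is visible of it).
The state is a dict: "t": time; "qpos": joint angles; "qvel": joint speeds; "joint_torque": joint torques, N m; "ee_pos": TCP position; "orientation": TCP orientation; "ft_force": force on the tool from outside, world axes, zero at the start; "moment": the same for the moment, N m; "width": finger opening in mm; "grasp_force": force on a finger pad.
Only numpy, scipy, OpenCV 4.12 (cv2) and the standard library are available. Lean on these libraries where they do the work, as an engineer would, in place of code of your own. Each camera call takes 0.05 s, during which the arm holds its last target. There are 200 camera calls.

## Working session

There is one attempt and no reset: what is moved stays moved. The work goes in short steps, Python scripts to look and compute and a shell command to move; the robot and the scene stay as the last step left them, time stands still between calls to the robot, and variables do not carry over. Pictures are saved under pics/ and viewed, at most 10 in all, crops included, and the job is handed in when it is done.

```bash
ls; mkdir -p pics
python3 - <<'E'
from workcell import ctrl, optics
import cv2
for n in("scene","top"):
    im=optics.get_image(n); cv2.imwrite(f"pics/{n}0.png",im[:,:,::-1]); print(n,optics.camera_model(n))
    for t in("gauge","handle","pointer","hook_bend","wall_hook","plate","conduit_box","breaker"):
        for d in optics.masks_of(t,n): print(n,t,round(d["conf"],2),[round(float(v)) for v in d["extent"]])
print(ctrl.get_obs())
E
```

```text
pics
scene {'fov_y': 50.37645512005805, 'cx': 335.3492638849608, 'cy': 240.80555164703225, 'view': array([[-7.73511480e-01,  6.33669054e-01,  1.19800132e-02,
         4.70790218e+02],
       [-4.09599660e-01, -5.14238736e-01,  7.53516185e-01,
         2.11369287e+02],
       [ 4.83640474e-01,  5.77946410e-01,  6.57320195e-01,
        -1.42955433e+03],
       [ 0.00000000e+00,  0.00000000e+00,  0.00000000e+00,
         1.00000000e+00]])}
scene gauge 0.69 [352, 227, 111, 44]
scene handle 0.74 [314, 240, 36, 26]
scene pointer 0.68 [352, 225, 112, 48]
scene pointer 0.47 [393, 210, 12, 10]
scene hook_bend 0.46 [399, 209, 20, 10]
scene wall_hook 0.92 [291, 339, 26, 27]
scene wall_hook 0.8 [347, 294, 25, 20]
scene wall_hook 0.78 [421, 329, 22, 16]
scene wall_hook 0.56 [340, 389, 22, 25]
scene plate 0.77 [342, 261, 238, 171]
scene conduit_box 0.62 [540, 345, 62, 36]
scene breaker 0.79 [257, 156, 38, 32]
top {'fov_y': 47.61327820273615, 'cx': 314.3988423360877, 'cy': 237.6520686347388, 'view': array([[ 3.01186194e-03, -9.99987104e-01,  4.08907103e-03,
        -2.48586424e+01],
       [ 9.8964
[... 730 characters left out ...]
r 0.6 [463, 253, 30, 35]
{'t': 0.9, 'qpos': array([-1.30596453e+00,  4.23103615e-01,  1.62990664e+00, -2.39703465e-05,
        1.08857398e+00, -1.89851067e-02]), 'qvel': array([-0.00110985, -0.00054098,  0.00046339, -0.00098867,  0.00181223,
       -0.00058711]), 'joint_torque': array([-1.39857315e-03, -5.44561493e+01, -2.74048591e+01,  6.41941675e-02,
        1.67173496e-02,  1.40120065e-05]), 'ee_pos': array([ 175.03769032, -599.97588454,  222.67019001]), 'orientation': array([ 3.10999967e+00,  4.44339472e-01, -3.14845607e-05]), 'ft_force': array([ 0.1028315 , -0.17922675,  0.46339745]), 'moment': array([ 0.01948558, -0.03926925, -0.04528365]), 'grasp_force': 0.0, 'width': 87.750568446236}
```

Run:
```python
import cv2
a=cv2.imread("pics/top0.png")[130:350,120:420]; cv2.imwrite("pics/top0c.png",cv2.resize(a,(800,587),interpolation=cv2.INTER_CUBIC))
a=cv2.imread("pics/scene0.png")[180:420,220:540]; cv2.imwrite("pics/scene0c.png",cv2.resize(a,(800,600),interpolation=cv2.INTER_CUBIC))
```

```text
(no output)
```

View pics/top0c.png

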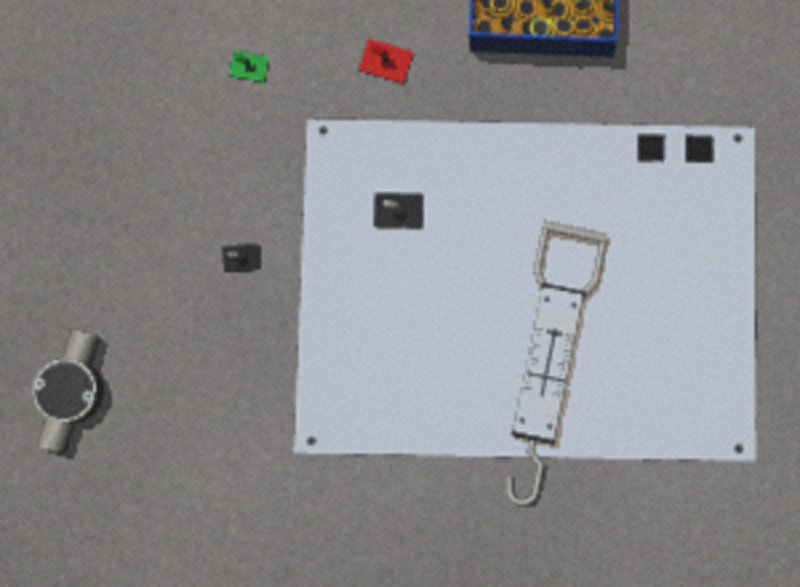

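View pics/scene0c.png

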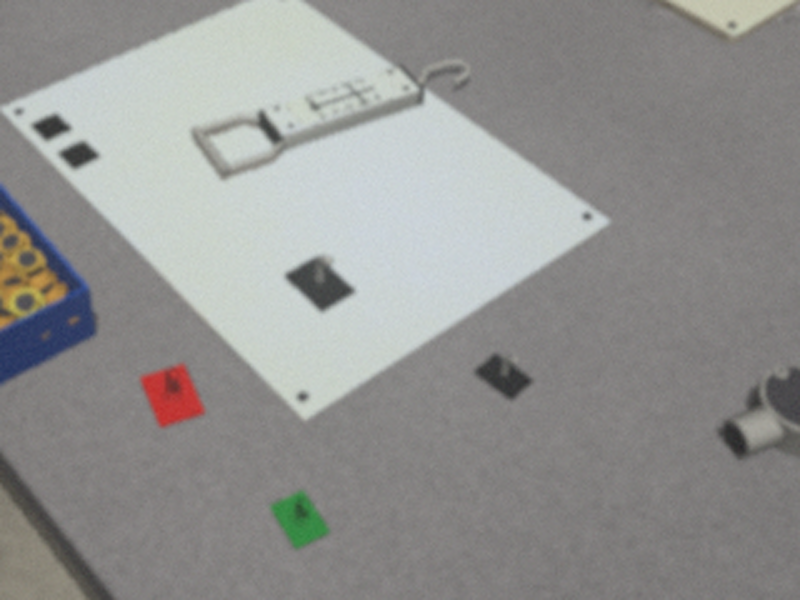

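```bash
cat > h.py <<'E'
import numpy as np, cv2
from scipy.optimize import least_squares
from workcell import ctrl, optics
CM={n:optics.camera_model(n) for n in("top","scene")}
def proj(n,P):
    m=CM[n]; p=(m["view"]@np.c_[np.atleast_2d(P),np.ones(len(np.atleast_2d(P)))].T)[:3]
    f=240/np.tan(np.radians(m["fov_y"])/2)
    return np.c_[m["cx"]+f*p[0]/-p[2], m["cy"]+f*p[1]/p[2]]
def back(n,uv,z):
    m=CM[n]; f=240/np.tan(np.radians(m["fov_y"])/2); R=m["view"][:3,:3]; c=-R.T@m["view"][:3,3]
    uv=np.atleast_2d(uv).astype(float); d=np.c_[(uv[:,0]-m["cx"])/f,-(uv[:,1]-m["cy"])/f,-np.ones(len(uv))]@R
    return c+d*((z-c[2])/d[:,2])[:,None]
def T(pose,L): # x,y,yaw + z
    x,y,a,z=pose; c,s=np.cos(a),np.sin(a); L=np.atleast_2d(L).astype(float)
    return L@np.array([[c,s,0],[-s,c,0],[0,0,1]])+[x,y,z]
tc=lambda p:np.array(p)/2.6667+[120,130]
sc=lambda p:np.array(p)/2.5+[220,180]
def fit(x0,z,obs): # obs: list (cam, local pts, px)
    r=lambda q:np.concatenate([(proj(c,T((*q,z),L))-px).ravel() for c,L,px in obs])
    s=least_squares(r,x0,x_scale=[10,10,.1],loss="soft_l1"); return s.x,np.round(s.fun.reshape(-1,2) if 0 else r(s.x).reshape(-1,2),1)
GC=[[-75,21,22],[-75,-21,22],[75,21,22],[75,-21,22]]
E
python3 - <<'E'
from h import *
# plate corners
pt=tc([(307,120),(754,128),(756,460),(294,453)]); W=back("top",pt,3); print("plate",W.round(1),np.linalg.norm(np.diff(W,axis=0),axis=1))
print("scene corners",back("scene",sc([(307,418),(610,220)]),3).round(1))
print("prong pad top",back("top",tc([(398.5,210)]),7).round(1),"scene",back("scene",sc([(320,284)]),7).round(1))
print("gauge case top-centre",back("top",tc([(549,364.5)]),25).round(1),"scene",back("scene",sc([(341.5,101)]),25).round(1))
print("bar",back("top",tc([(575,230)]),14).round(1),back("scene",sc([(210,150)]),14).round(1))
print("bend",back("top",tc([(524,502)]),14).round(1),back("scene",sc([(466,70)]),14).round(1))
print("box, brk",back("top",[(146,276)],30),back("top",[(463,253)],75).round(1))
E
```

```text
plate [[ 754.4  196.9    3. ]
 [ 747.8 -267.3    3. ]
 [ 405.3 -262.4    3. ]
 [ 410.8  201.7    3. ]] [464.23889403 342.56628938 464.10988981]
scene corners [[754.  199.2   3. ]
 [412.2 202.3   3. ]]
prong pad top [[658.9 100.2   7. ]] scene [[661.2 104.8   7. ]]
gauge case top-centre [[498.8 -53.8  25. ]] scene [[505.4 -47.9  25. ]]
bar [[637.4 -80.6  14. ]] [[636.3 -78.8  14. ]]
bend [[362.9 -29.3  14. ]] [[368.3 -18.4  14. ]]
box, brk [[472.02744982 421.81800293  30.        ]] [[ 530.9 -406.7   75. ]]
```

```bash
cat > go.py <<'E'
import sys, numpy as np
from scipy.spatial.transform import Rotation as Ro
from workcell import ctrl
o=ctrl.get_obs(); x,y,z,yaw=map(float,sys.argv[1:5])
R=Ro.from_rotvec(o["orientation"]); c,s=np.cos(yaw),np.sin(yaw)
G=Ro.from_matrix([[c,s,0],[s,-c,0],[0,0,-1]])
print("t",o["t"],"pos",o["ee_pos"].round(1),"yaw",round(float(np.arctan2(*R.as_matrix()[[1,0],0])),3),"q",o["qpos"].round(2),"w",o["width"],"F",o["ft_force"].round(1),"g",o["grasp_force"])
print("shift units",(R.inv().apply(np.array([x,y,z])-o["ee_pos"])/40).round(2),"turn units",(np.degrees((R.inv()*G).as_rotvec())/6).round(2))
E
python3 go.py 502 -52 222 2.946
python3 -m jog '[[0.73,-0.68,0,0,0,0,1],[0.73,-0.68,0,0,0,0,1],[0.73,-0.68,0,0,0,0,1],[0.73,-0.68,0,0,0,0,1],[0.73,-0.68,0,0,0,0,1],[0.73,-0.68,0,0,0,0,1],[0.73,-0.68,0,0,0,0,1],[0.73,-0.68,0,0,0,0,1],[0.73,-0.68,0,0,0,0,1],[0.73,-0.68,0,0,0,0,1],[0.73,-0.68,0,0,0,0,1],[0.73,-0.68,0,0,0,0,1],[0.73,-0.68,0,0,0,0,1],[0.73,-0.68,0,0,0,0,1],[0.73,-0.68,0,0,0,0,1],[0.73,-0.68,0,0,0,0,1]]'
python3 -m jog '[[0,0,0,0,0,-1,1],[0,0,0,0,0,-1,1],[0,0,0,0,0,-1,1],[0,0,0,0,0,-1,1],[0,0,0,0,0,-1,1],[0,0,0,0,0,-1,1],[0,0,0,0,0,-1,1],[0,0,0,0,0,-1,1],[0,0,0,0,0,-1,1],[0,0,0,0,0,-1,1],[0,0,0,0,0,-1,1],[0,0,0,0,0,-1,1],[0,0,0,0,0,-1,1],[0,0,0,0,0,-1,1],[0,0,0,0,0,-1,1],[0,0,0,0,0,-1,1],[0,0,0,0,0,-1,1],[0,0,0,0,0,-1,1],[0,0,0,0,0,-1,1],[0,0,0,0,0,-1,1]]'
python3 go.py 502 -52 6 2.946
```

```text
t 0.9 pos [ 175.  -600.   222.7] yaw 0.284 q [-1.31  0.42  1.63 -0.    1.09 -0.02] w 87.750568446236 F [ 0.1 -0.2  0.5] g 0.0
shift units [ 11.68 -10.86   0.02] turn units [ -0.     0.   -25.42]
t: 2.5
ee_pos: [502.4, -49.8, 222.9]
orientation: [3.11, 0.445, 0.001]
ft_force: [0.7, 0.1, 0.2]
width: 87.9
grasp_force: 0.0
t: 4.5
ee_pos: [501.7, -51.4, 222.8]
orientation: [1.164, 2.918, 0.0]
ft_force: [0.7, 0.8, -0.3]
width: 87.6
grasp_force: 0.0
t 4.5 pos [501.7 -51.4 222.8] yaw 2.383 q [-0.13  0.25  1.89  0.    1.   -0.94] w 87.58318990230096 F [ 0.7  0.8 -0.3] g 0.0
shift units [-0.01 -0.01  5.42] turn units [ 0.    0.   -5.38]
```

```bash
python3 -m jog '[[0,0,0.5,0,0,-0.9,1],[0,0,0.6,0,0,-0.9,1],[0,0,0.6,0,0,-0.9,1],[0,0,0.6,0,0,-0.9,1],[0,0,0.6,0,0,-0.9,1],[0,0,0.6,0,0,-0.88,1],[0,0,0.4,0,0,0,1],[0,0,0.4,0,0,0,1],[0,0,0.4,0,0,0,1],[0,0,0.3,0,0,0,1],[0,0,0.2,0,0,0,1],[0,0,0.2,0,0,0,1],[0,0,0,0,0,0,1],[0,0,0,0,0,0,1]]'
python3 go.py 502 -52 6 2.946
```

```text
t: 5.9
ee_pos: [501.8, -51.4, 6.9]
orientation: [0.314, 3.126, 0.0]
ft_force: [-0.0, 0.4, -0.2]
width: 87.6
grasp_force: 0.0
t 5.9 pos [501.8 -51.4   6.9] yaw 2.942 q [-0.13  0.61  1.99  0.    0.53 -1.5 ] w 87.60954936506371 F [-0.   0.4 -0.2] g 0.0
shift units [-0.01 -0.01  0.02] turn units [ 0.    0.   -0.04]
```

```bash
python3 -m jog '[[0,0,0,0,0,0,0],[0,0,0,0,0,0,0],[0,0,0,0,0,0,0],[0,0,0,0,0,0,0],[0,0,0,0,0,0,0],[0,0,0,0,0,0,0],[0,0,0,0,0,0,0],[0,0,0,0,0,0,0]]'
python3 -m jog '[[0,0,-0.1,0,0,0,0],[0,0,-0.2,0,0,0,0],[0,0,-0.3,0,0,0,0],[0,0,-0.4,0,0,0,0],[0,0,-0.4,0,0,0,0],[0,0,-0.4,0,0,0,0],[0,0,-0.3,0,0,0,0],[0,0,-0.2,0,0,0,0],[0,0,0,0,0,0,0]]'
python3 go.py 658.4 -16 100 1.557
```

```text
t: 6.7
ee_pos: [501.7, -51.4, 6.7]
orientation: [0.314, 3.126, -0.0]
ft_force: [-0.4, -0.4, 0.5]
width: 41.7
grasp_force: 30.0
t: 7.6
ee_pos: [502.4, -51.4, 99.9]
orientation: [0.313, 3.124, -0.0]
ft_force: [-0.2, 1.4, -2.7]
width: 41.5
grasp_force: 30.0
t 7.6 pos [502.4 -51.4  99.9] yaw 2.942 q [-0.13  0.44  1.97 -0.    0.73 -1.5 ] w 41.537449113726126 F [-0.2  1.4 -2.7] g 29.999602138996124
shift units [-3.65  1.64  0.01] turn units [ 0.02  0.02 13.22]
```

```bash
python3 -m jog '[[-0.2,0.1,0,0,0,0.3,0],[-0.36,0.16,0,0,0,0,0],[-0.36,0.16,0,0,0,0,0],[-0.36,0.16,0,0,0,0,0],[-0.36,0.16,0,0,0,0,0],[-0.36,0.16,0,0,0,0,0],[-0.36,0.16,0,0,0,0,0],[-0.36,0.16,0,0,0,0,0],[-0.36,0.16,0,0,0,0,0],[-0.36,0.14,0,0,0,0,0],[-0.3,0.1,0,0,0,0,0]]'
python3 -m jog '[[0,0,0,0,0,0.4,0],[0,0,0,0,0,0.7,0],[0,0,0,0,0,0.9,0],[0,0,0,0,0,0.9,0],[0,0,0,0,0,0.9,0],[0,0,0,0,0,0.9,0],[0,0,0,0,0,0.9,0],[0,0,0,0,0,0.9,0],[0,0,0,0,0,0.9,0],[0,0,0,0,0,0.9,0],[0,0,0,0,0,0.9,0],[0,0,0,0,0,0.9,0],[0,0,0,0,0,0.9,0],[0,0,0,0,0,0.9,0],[0,0,0,0,0,0.7,0],[0,0,0,0,0,0.4,0],[0,0,0,0,0,0,0],[0,0,0,0,0,0,0]]'
python3 go.py 658.4 -16 60 1.557
python3 - <<'E'
from h import *
ims=[]
for n,(u0,v0,w,h) in dict(top=(180,180,100,75),scene=(300,200,100,75)).items():
    im=optics.get_image(n)[:,:,::-1]; cv2.imwrite(f"pics/{n}1.png",im)
t=cv2.imread("pics/top1.png"); s=cv2.imread("pics/scene1.png")
u,v=proj("top",[[660,102,40]])[0].astype(int); print("top",u,v); a=cv2.resize(t[v-50:v+50,u-25:u+108],(800,600),interpolation=3)
U,V=proj("scene",[[660,102,40]])[0].astype(int); print("scene",U,V); b=cv2.resize(s[V-50:V+50,U-66:U+67],(800,600),interpolation=3)
cv2.imwrite("pics/t1.png",a); cv2.imwrite("pics/s1.png",b)
E
```

```text
t: 8.7
ee_pos: [662.2, -22.1, 97.5]
orientation: [-0.362, -3.119, 0.0]
ft_force: [-1.1, -0.1, -1.8]
width: 41.5
grasp_force: 30.0
t: 10.5
ee_pos: [661.6, -22.3, 97.9]
orientation: [-2.244, -2.198, 0.001]
ft_force: [1.0, 0.3, -2.1]
width: 41.3
grasp_force: 30.0
t 10.5 pos [661.6 -22.3  97.9] yaw 1.55 q [-0.05  0.63  1.61 -0.    0.9  -0.03] w 41.30379882669247 F [ 1.   0.3 -2.1] g 29.99951183795929
shift units [ 0.16 -0.08  0.95] turn units [-0.01 -0.   -0.07]
top 267 205
scene 347 281
```

View pics/t1.png

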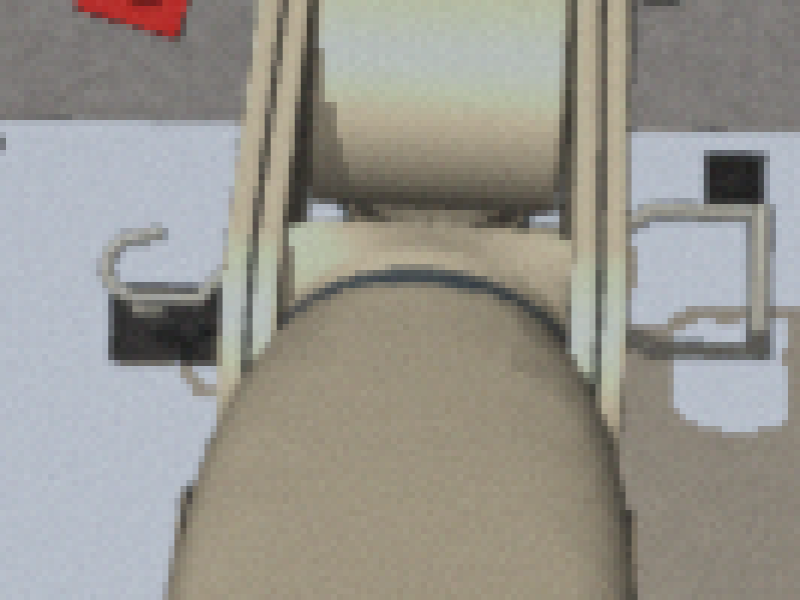

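View pics/s1.png

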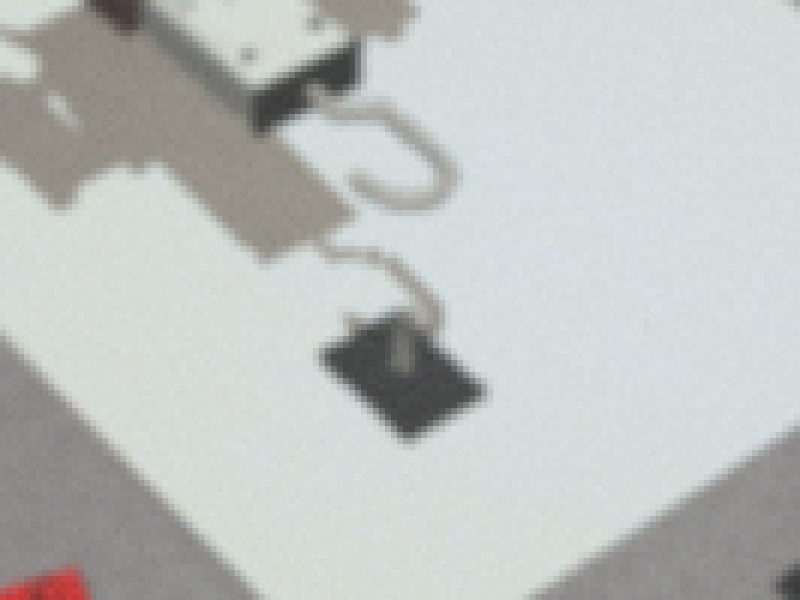

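Run:
```python
from h import *
tc=lambda p:np.array(p,float)/6.015+[267-25,205-50]-.5+.083
sc=lambda p:np.array(p,float)/6.015+[347-66,281-50]-.5+.083
print("bend centre top",back("top",tc([(139,265)]),105).round(1))
print("bend outer tip, scene",back("scene",sc([(458,180)]),105).round(1), "arc outer -x.. tip side (low)",back("scene",sc([(405,208)]),105).round(1))
print("prong base scene",back("scene",sc([(402,372)]),7).round(1))
print("pad corners scene L T? R B",back("scene",sc([(318,356),(487,391),(408,442)]),7).round(1))
print("pad left edge, bottom edge top",back("top",tc([(108,362)]),7).round(1))
print("case hook-end top corners scene",back("scene",sc([(256,97),(357,40)]),116).round(1))
# model prediction for peg 660,102: bend outer & prong projections in crop
for P in([660,102,7],[660,102,30],[660,115,40]): print(P,((proj("scene",P)-[281,231]+.42)*6.015).round())
```

```text
bend centre top [[665.6 104.8 105. ]]
bend outer tip, scene [[653.7 117.5 105. ]] arc outer -x.. tip side (low) [[675.2 116.8 105. ]]
prong base scene [[660.  101.6   7. ]]
pad corners scene L T? R B [[677.6  77.9   7. ]
 [643.1 126.3   7. ]
 [679.  127.1   7. ]]
pad left edge, bottom edge top [[642. 127.   7.]]
case hook-end top corners scene [[687.   56.1 116. ]
 [643.5  54.7 116. ]]
[660, 102, 7] [[403. 373.]]
[660, 102, 30] [[405. 326.]]
[660, 115, 40] [[431. 327.]]
```

```bash
python3 -m jog '[[0.07,-0.05,0.1,0,0,0,0],[0.07,-0.05,0.2,0,0,0,0],[0,0,0.3,0,0,0,0],[0,0,0.3,0,0,0,0],[0,0,0.2,0,0,0,0],[0,0,0.1,0,0,0,0],[0,0,0,0,0,0,0],[0,0,0,0,0,0,0],[0,0,0,0,0,0,0]]'
python3 go.py 657.4 -16.6 7.5 1.55
python3 - <<'E'
from h import *
t=optics.get_image("top")[155:255,242:375,::-1]; s=optics.get_image("scene")[231:331,281:414,::-1]
a=np.hstack([cv2.resize(t[25:85,0:40],(400,600),interpolation=3),cv2.resize(s[5:80,33:83],(400,600),interpolation=3)]); cv2.imwrite("pics/c2.png",a)
E
```

```text
t: 11.5
ee_pos: [658.7, -16.7, 51.2]
orientation: [2.245, 2.196, 0.001]
ft_force: [0.6, -0.5, -3.1]
width: 41.9
grasp_force: 30.0
t 11.5 pos [658.7 -16.7  51.2] yaw 1.549 q [-0.04  0.69  1.64  0.    0.82 -0.02] w 41.92541707448617 F [ 0.6 -0.5 -3.1] g 29.99958425760269
shift units [ 0.   -0.03  1.09] turn units [ 0.01  0.   -0.01]
```

View pics/c2.png

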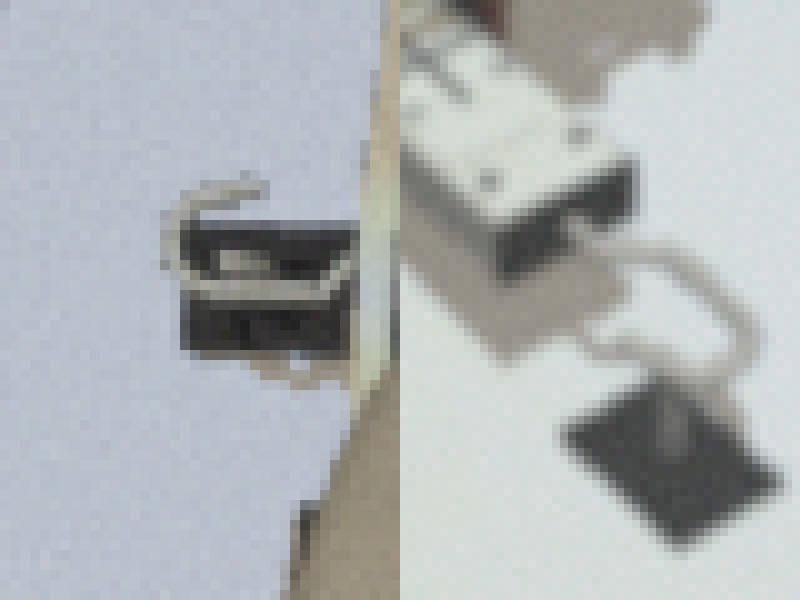

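Run:
```python
from h import *
t=lambda p:np.array(p,float)/10+[242,180]-.45
print("bend edge",back("top",t([(163,240)]),58).round(1),"centre then y-16")
print("prong top ends z43",back("top",t([(218,262),(275,262)]),42).round(1),"pad L edge/mid",back("top",t([(181,287)]),7).round(1))
s=lambda p:np.array(p,float)/8+[281+33,231+5]-.44+[-50,0]
print("scene prong base",back("scene",s([(677,450)]),7).round(1),"case end corners",back("scene",s([(495,222),(632,155)]),51.2-3.8+22).round(1))
```

```text
bend edge [[662.6 126.9  58. ]] centre then y-16
prong top ends z43 [[660.  113.8  42. ]
 [660.1  98.5  42. ]] pad L edge/mid [[660.2 127.    7. ]]
scene prong base [[657.6 101.3   7. ]] case end corners [[682.1  57.   69.4]
 [639.4  59.4  69.4]]
```

```bash
python3 -m jog '[[0,-0.05,0.1,0,0,0,0],[0,0,0.15,0,0,0,0],[0,0,0.2,0,0,0,0],[0,0,0.2,0,0,0,0],[0,0,0.15,0,0,0,0],[0,0,0.1,0,0,0,0],[0,0,0.1,0,0,0,0],[0,0,0.05,0,0,0,0],[0,0,0,0,0,0,0],[0,0,0,0,0,0,0]]'
python3 go.py 657.4 -16.6 7 1.55
```

```text
t: 12.6
ee_pos: [656.4, -16.6, 8.8]
orientation: [2.246, 2.197, 0.0]
ft_force: [-0.8, 0.6, -2.3]
width: 41.6
grasp_force: 30.0
t 12.6 pos [656.4 -16.6   8.8] yaw 1.549 q [-0.04  0.75  1.64  0.    0.75 -0.02] w 41.550869098028386 F [-0.8  0.6 -2.3] g 29.999453723430634
shift units [0.   0.03 0.05] turn units [ 0.   -0.   -0.01]
```

Still fully carried (2.3 N): it hangs free about 2 mm above the plate. Lower the last bit and release.

```bash
python3 -m jog '[[0,0,0.03,0,0,0,0],[0,0,0.02,0,0,0,0],[0,0,0,0,0,0,0],[0,0,0,0,0,0,0]]'; python3 -m jog '[[0,0,0,0,0,0,0.7],[0,0,0,0,0,0,0.7],[0,0,0,0,0,0,0.7],[0,0,0,0,0,0,0.7],[0,0,0,0,0,0,0.7],[0,0,0,0,0,0,0.7]]'
python3 go.py 656 -16.6 110 1.55
```

```text
t: 13.0
ee_pos: [656.3, -16.6, 6.8]
orientation: [2.246, 2.197, 0.0]
ft_force: [0.7, -0.3, -1.0]
width: 41.9
grasp_force: 30.0
t: 13.6
ee_pos: [656.2, -16.6, 6.7]
orientation: [2.246, 2.197, 0.0]
ft_force: [0.4, -0.3, -0.4]
width: 61.2
grasp_force: 0.0
t 13.6 pos [656.2 -16.6   6.7] yaw 1.549 q [-0.04  0.75  1.64  0.    0.75 -0.02] w 61.18189830808904 F [ 0.4 -0.3 -0.4] g 0.0
shift units [-0.   -0.01 -2.58] turn units [ 0.   -0.   -0.01]
```

```bash
python3 -m jog '[[0,0,-0.2,0,0,0,0.7],[0,0,-0.5,0,0,0,0.7],[0,0,-0.6,0,0,0,0.6],[0,0,-0.5,0,0,0,0.5],[-0.2,0,-0.2,0,0,0,0.45],[-0.5,0,0,0,0,0,0.45],[-0.7,0,0,0,0,0,0.45],[-0.7,0,0,0,0,0,0.45],[-0.7,0,0,0,0,0,0.45],[-0.42,0,0,0,0,0,0.45],[-0.2,0,0,0,0,0,0.45],[0,0,0,0,0,0,0.45]]'
python3 -m jog '[[0,0,0,0,0,1,0.45],[0,0,0,0,0,1,0.45],[0,0,0,0,0,1,0.45],[0,0,0,0,0,1,0.45],[0,0,0,0,0,1,0.45],[0,0,0,0,0,1,0.45],[0,0,0,0,0,1,0.45],[0,0,0,0,0,1,0.45],[0,0,0,0,0,1,0.45],[0,0,0,0,0,1,0.45],[0,0,0,0,0,1,0.45],[0,0,0,0,0,1,0.45],[0,0,0,0,0,1,0.45],[0,0,0,0,0,1,0.45],[0,0,0,0,0,1,0.45],[0,0,0,0,0,0,0.45]]'
python3 go.py 653.4 -153.6 8 -0.02
python3 - <<'E'
from h import *
t=optics.get_image("top")[:,:,::-1]; s=optics.get_image("scene")[:,:,::-1]
cv2.imwrite("pics/top3.png",t);cv2.imwrite("pics/scene3.png",s)
a=np.hstack([cv2.resize(t[170:250,245:375],(650,400),interpolation=3)[:, :],]); b=cv2.resize(s[200:320,240:400],(533,400),interpolation=3)
c=np.zeros((400,800,3),np.uint8); c[:200,:325]=cv2.resize(a,(325,200)); c[:,267:]=b
cv2.imwrite("pics/c3.png",cv2.resize(s[190:320,230:403],(800,600),interpolation=3))
for d in optics.masks_of("handle","top")[:2]: print(d["conf"],d["extent"],back("top",d["extent"][:2],14))
for d in optics.masks_of("handle","scene")[:2]: print(d["conf"],d["extent"],back("scene",d["extent"][:2],14))
E
```

```text
t: 14.8
ee_pos: [653.0, -154.2, 86.5]
orientation: [-2.247, -2.195, 0.0]
ft_force: [-0.5, 0.7, -0.1]
width: 39.3
grasp_force: 0.0
t: 16.4
ee_pos: [653.2, -152.0, 86.6]
orientation: [-3.141, 0.034, 0.0]
ft_force: [0.0, -1.2, -0.1]
width: 38.9
grasp_force: 0.0
t 16.4 pos [ 653.2 -152.    86.6] yaw -0.022 q [-0.25  0.65  1.6   0.    0.89  1.35] w 38.86257643314487 F [ 0.  -1.2 -0.1] g 0.0
shift units [0.01 0.04 1.97] turn units [-0.    0.   -0.01]
0.59 [269.9, 209.2, 22.5, 11.3] [[656.22797674  98.35281097  14.        ]]
0.26 [298.1, 211.4, 76.4, 17.2] [[650.4242704   21.52522768  14.        ]]
0.67 [343.4, 261.2, 241.0, 172.6] [[611.36285051  30.61927602  14.        ]]
0.62 [281.9, 234.2, 23.8, 24.5] [[ 663.82411819 -126.71445092   14.        ]]
```

View pics/c3.png

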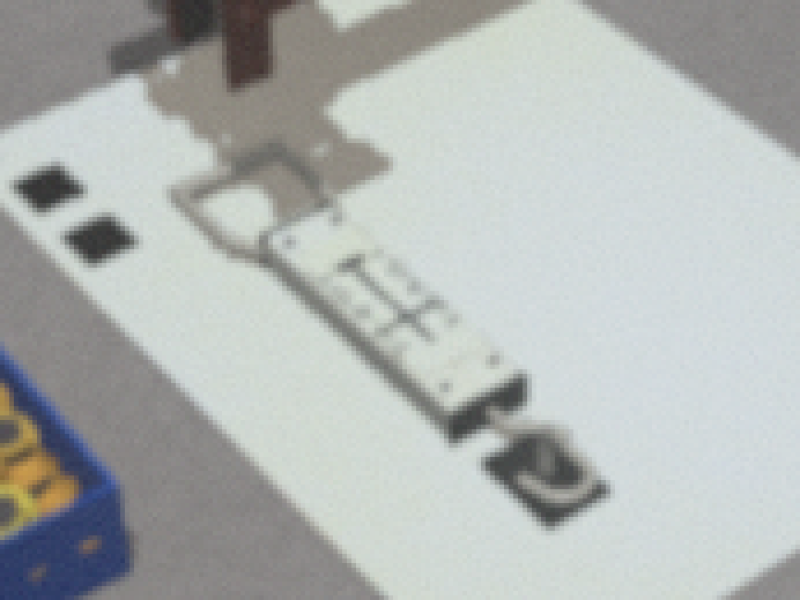

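Run:
```python
from h import *
s=lambda p:np.array(p,float)/4.62+[230,190]-.4
print(back("scene",s([(180,193),(278,150),(229,171.5)]),15).round(1))
print("case top corners",back("scene",s([(266,240),(338,203),(455,410),(525,375)]),25).round(1))
```

```text
[[ 682.7 -153.1   15. ]
 [ 624.6 -150.5   15. ]
 [ 654.  -151.9   15. ]]
case top corners [[676.  -87.6  25. ]
 [632.4 -88.2  25. ]
 [676.8  59.1  25. ]
 [638.1  61.5  25. ]]
```

```bash
python3 -m jog '[[0,0,0.2,0,0,0,0.45],[0,0,0.3,0,0,0,0.45],[0,0,0.4,0,0,0,0.45],[0,0,0.4,0,0,0,0.45],[0,0,0.3,0,0,0,0.45],[0,0,0.2,0,0,0,0.45],[0,0,0.1,0,0,0,0.45],[0,0,0.07,0,0,0,0.45],[0,0,0,0,0,0,0.45],[0,0,0,0,0,0,0.45]]'
python3 -m jog '[[0,0,0,0,0,0,0],[0,0,0,0,0,0,0],[0,0,0,0,0,0,0],[0,0,0,0,0,0,0],[0,0,0,0,0,0,0],[0,0,0,0,0,0,0],[0,0,0,0,0,0,0]]'
python3 go.py 653 -200 7 -0.02
```

```text
t: 17.6
ee_pos: [653.6, -153.5, 8.4]
orientation: [3.141, -0.035, 0.001]
ft_force: [0.6, 0.4, 0.5]
width: 39.7
grasp_force: 0.0
t: 18.3
ee_pos: [653.3, -153.5, 8.0]
orientation: [3.141, -0.035, 0.0]
ft_force: [-1.1, -0.6, 1.3]
width: 8.9
grasp_force: 30.0
t 18.3 pos [ 653.3 -153.5    8. ] yaw -0.022 q [-0.25  0.76  1.61 -0.    0.77  1.34] w 8.895765635919552 F [-1.1 -0.6  1.3] g 30.00027447938919
shift units [0.02 1.16 0.02] turn units [ 0.   -0.   -0.02]
```

```bash
python3 -m jog '[[0,0.05,0,0,0,0,0],[0,0.1,0,0,0,0,0],[0,0.1,0,0,0,0,0],[0,0.1,0,0,0,0,0],[0,0.1,0,0,0,0,0],[0,0.1,0,0,0,0,0],[0,0.1,0,0,0,0,0],[0,0.05,0,0,0,0,0],[0,0,0,0,0,0,0],[0,0,0,0,0,0,0]]'
python3 go.py 653 -200 8 -0.02
```

```text
t: 19.3
ee_pos: [652.5, -181.4, 7.9]
orientation: [-3.141, 0.035, 0.0]
ft_force: [-0.6, 4.0, 3.2]
width: 9.3
grasp_force: 30.0
t 19.3 pos [ 652.5 -181.4    7.9] yaw -0.022 q [-0.29  0.77  1.59  0.    0.78  1.3 ] w 9.276129744717965 F [-0.6  4.   3.2] g 30.000513195991516
shift units [ 0.02  0.46 -0.  ] turn units [-0.    0.   -0.02]
```

```bash
python3 -m jog '[[0,0.05,0,0,0,0,0],[0,0.1,0,0,0,0,0],[0,0.1,0,0,0,0,0],[0,0.1,0,0,0,0,0],[0,0.1,0,0,0,0,0],[0,0.1,0,0,0,0,0],[0,0.05,0,0,0,0,0],[0,0,0,0,0,0,0],[0,0,0,0,0,0,0]]'
python3 - <<'E'
from h import *
t=optics.get_image("top")[:,:,::-1]; s=optics.get_image("scene")[:,:,::-1]
cv2.imwrite("pics/scene4.png",s); cv2.imwrite("pics/c4.png",cv2.resize(s[205:313,250:394],(800,600),interpolation=3))
E
python3 go.py 653 -200 8 -0.02
```

```text
t: 20.2
ee_pos: [651.7, -203.3, 7.8]
orientation: [-3.139, 0.035, 0.002]
ft_force: [1.0, 12.4, 5.2]
width: 9.1
grasp_force: 30.0
t 20.3 pos [ 651.8 -203.3    7.8] yaw -0.022 q [-0.32  0.78  1.58  0.    0.79  1.27] w 8.95355690834288 F [ 0.4 12.4  5.5] g 30.001100599765778
shift units [ 0.03 -0.08 -0.  ] turn units [-0.02  0.01 -0.02]
```

View pics/c4.png

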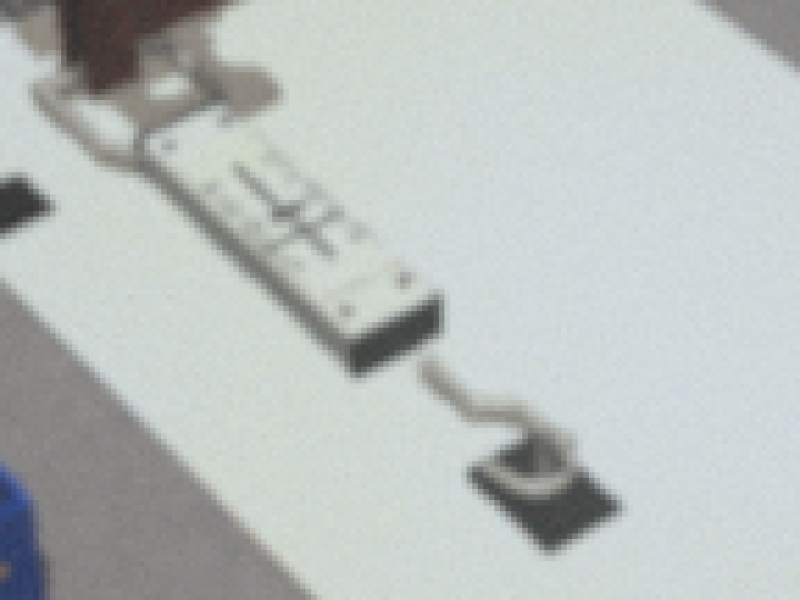

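```bash
python3 -m jog '[[0,0.05,0,0,0,0,0],[0,0.07,0,0,0,0,0],[0,0.06,0,0,0,0,0],[0,0.04,0,0,0,0,0],[0,0.02,0,0,0,0,0],[0,0,0,0,0,0,0],[0,0,0,0,0,0,0]]'
python3 - <<'E'
from h import *
s=optics.get_image("scene")[:,:,::-1]
cv2.imwrite("pics/scene5.png",s); cv2.imwrite("pics/c5.png",cv2.resize(s[215:275,260:340],(800,600),interpolation=3))
E
python3 go.py 653 -213 8 -0.02
```

```text
t: 21.0
ee_pos: [651.5, -211.6, 7.8]
orientation: [-3.137, 0.035, 0.003]
ft_force: [0.6, 17.9, 6.1]
width: 9.2
grasp_force: 30.0
t 21.05 pos [ 651.4 -211.6    7.8] yaw -0.022 q [-0.33  0.78  1.57  0.    0.79  1.26] w 9.18553534178163 F [ 0.4 17.5  6.8] g 30.001569986343384
shift units [ 0.04  0.03 -0.01] turn units [-0.04  0.02 -0.02]
```

View pics/c5.png

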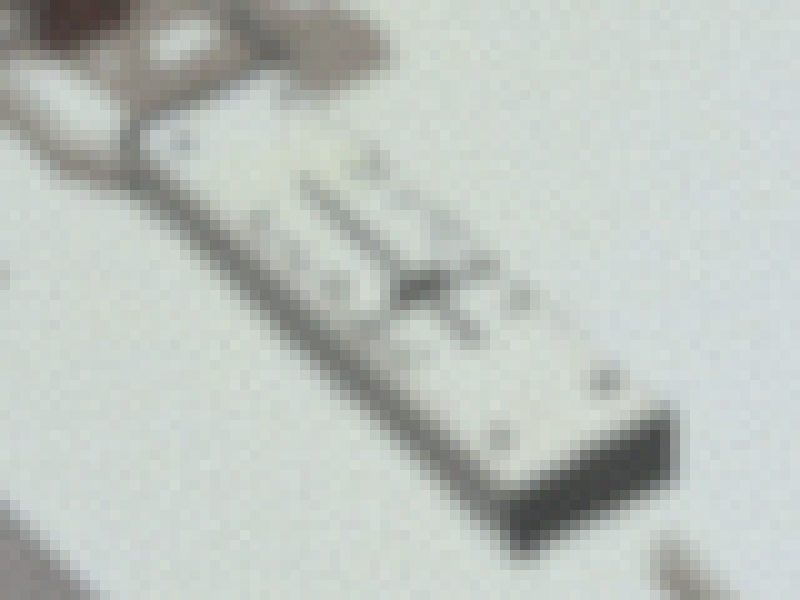

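```bash
python3 - <<'E'
from h import *
S=lambda P:((proj("scene",P)-[260,215]+.45)*10).round()
s=lambda p:np.array(p,float)/10+[260,215]-.45
obs=[("scene",[[75,21,22],[75,-21,22],[-75,-21,22],[75,-21,0]],s([(672,415),(505,495),(128,168),(520,558)]))]
q,r=fit([654.5,-74.6,1.55],3,obs); print(q,r.tolist())
# -y local is +x world
for e in(38,40,42,44,46,48): print(e,S(T((*q,3),[-30+e,0,22.5])))
print("line ends",S(T((*q,3),[[15,20,22],[15,-20,22]])))
E
python3 go.py 653 -213 8 -0.02
```

```text
[656.89097943 -71.15468436   1.56128338] [[-0.1, -0.1], [1.0, 0.1], [-0.4, -2.8], [-0.3, 1.2]]
38 [[410. 290.]]
40 [[416. 294.]]
42 [[421. 299.]]
44 [[426. 304.]]
46 [[432. 309.]]
48 [[437. 313.]]
line ends [[502. 271.]
 [355. 345.]]
t 21.05 pos [ 651.4 -211.6    7.8] yaw -0.022 q [-0.33  0.78  1.57  0.    0.79  1.26] w 9.18553534178163 F [ 0.4 17.5  6.8] g 30.001569986343384
shift units [ 0.04  0.03 -0.01] turn units [-0.04  0.02 -0.02]
```

```bash
python3 -m jog '[[0,0.04,0,0,0,0,0],[0,0.04,0,0,0,0,0],[0,0,0,0,0,0,0],[0,0,0,0,0,0,0],[0,0,0,0,0,0,0],[0,0,0,0,0,0,0],[0,0,0,0,0,0,0],[0,0,0,0,0,0,0],[0,0,0,0,0,0,0],[0,0,0,0,0,0,0],[0,0,0,0,0,0,0],[0,0,0,0,0,0,0],[0,0,0,0,0,0,0],[0,0,0,0,0,0,0],[0,0,0,0,0,0,0]]'
python3 - <<'E'
from h import *
s=optics.get_image("scene")[:,:,::-1]
cv2.imwrite("pics/scene6.png",s); cv2.imwrite("pics/c6.png",cv2.resize(s[215:275,260:340],(800,600),interpolation=3))
E
python3 go.py 653 -213 8 -0.02
```

```text
t: 22.55
ee_pos: [651.3, -214.6, 7.7]
orientation: [-3.137, 0.035, 0.003]
ft_force: [0.7, 18.3, 5.9]
width: 8.9
grasp_force: 30.0
t 22.6 pos [ 651.3 -214.6    7.8] yaw -0.022 q [-0.34  0.78  1.57  0.01  0.8   1.25] w 8.912601280880333 F [ 1.1 18.6  6.8] g 30.001818537712097
shift units [ 0.04 -0.04 -0.01] turn units [-0.04  0.02 -0.02]
```

View pics/c6.png

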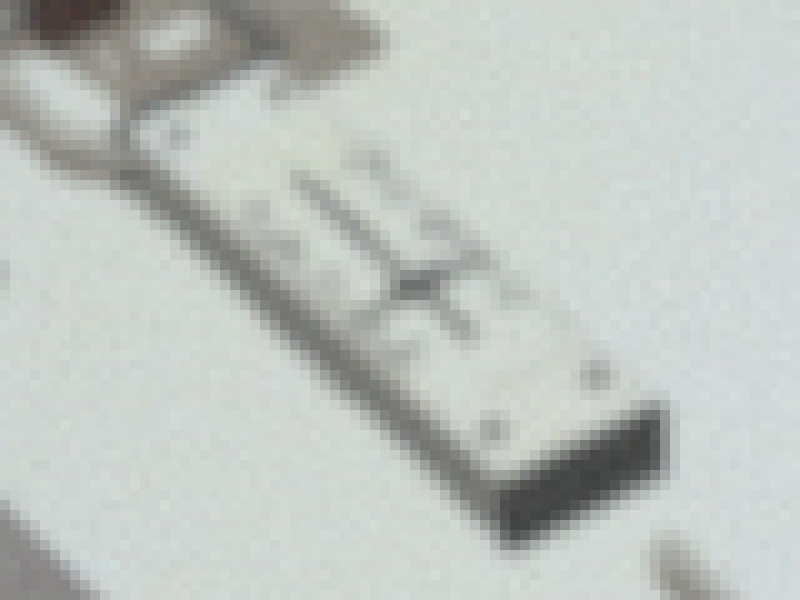

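```bash
python3 -m jog '[[0,-0.05,0,0,0,0,0],[0,-0.08,0,0,0,0,0],[0,-0.08,0,0,0,0,0],[0,-0.08,0,0,0,0,0],[0,-0.08,0,0,0,0,0],[0,-0.08,0,0,0,0,0],[0,-0.08,0,0,0,0,0],[0,-0.08,0,0,0,0,0],[0,-0.08,0,0,0,0,0],[0,-0.08,0,0,0,0,0],[0,-0.08,0,0,0,0,0],[0,-0.08,0,0,0,0,0],[0,-0.08,0,0,0,0,0],[0,-0.08,0,0,0,0,0],[0,-0.08,0,0,0,0,0],[0,-0.08,0,0,0,0,0],[0,-0.08,0,0,0,0,0],[0,-0.05,0,0,0,0,0],[0,0,0,0,0,0,0],[0,0,0,0,0,0,0]]'
python3 go.py 653.5 -160.5 8 -0.02
```

```text
t: 24.6
ee_pos: [653.1, -162.7, 7.9]
orientation: [-3.141, 0.035, -0.0]
ft_force: [-0.3, 0.7, 2.2]
width: 9.1
grasp_force: 30.0
t 24.6 pos [ 653.1 -162.7    7.9] yaw -0.022 q [-0.26  0.76  1.6   0.    0.77  1.33] w 9.10846765482746 F [-0.3  0.7  2.2] g 30.00070810317993
shift units [ 0.01 -0.05 -0.  ] turn units [-0.   -0.   -0.02]
```

```bash
python3 -m jog '[[0,-0.05,0,0,0,0,0],[0,0,0,0,0,0,0],[0,0,0,0,0,0,0.2],[0,0,0,0,0,0,0.4],[0,0,0,0,0,0,0.4],[0,0,0,0,0,0,0.4],[0,0,0,0,0,0,0.4],[0,0,-0.1,0,0,0,0.4],[0,0,-0.3,0,0,0,0.4],[0,0,-0.6,0,0,0,0.4],[0,0,-0.8,0,0,0,0.4],[0,0,-0.8,0,0,0,0.4],[0,0,-0.4,0,0,0,0.4],[0,0.5,-0.2,0,0,0,0.4],[0,0.5,0,0,0,0,0.4],[0,0,0,0,0,0,0.4],[0,0,0,0,0,0,0.4]]'
python3 - <<'E'
from h import *
s=optics.get_image("scene")[:,:,::-1]
cv2.imwrite("pics/c7.png",cv2.resize(s[190:320,230:403],(800,600),interpolation=3))
print(ctrl.get_obs()["ft_force"])
E
```

```text
t: 26.3
ee_pos: [651.0, -202.0, 134.1]
orientation: [-3.14, 0.038, 0.004]
ft_force: [-0.3, -0.8, 0.4]
width: 35.0
grasp_force: 0.0
[-0.15165343 -0.14524842  0.83683325]
```

View pics/c7.png

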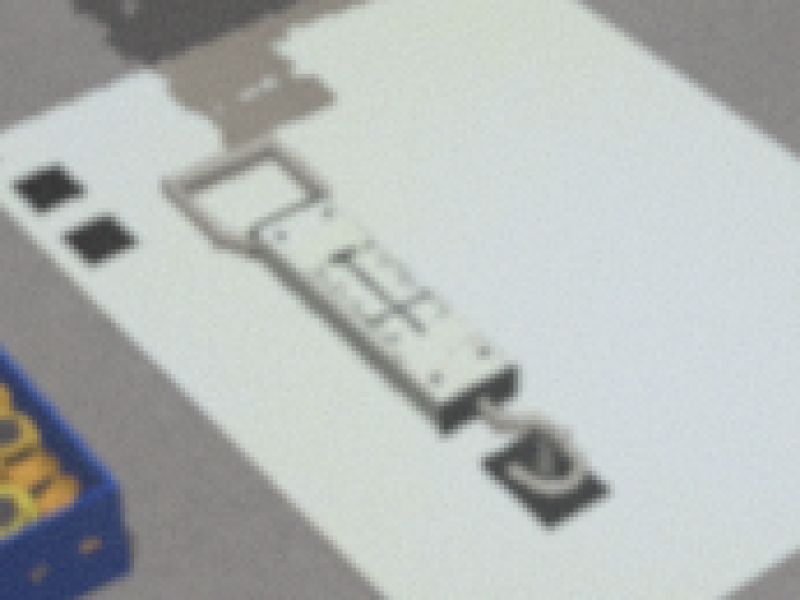

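The pointer is home at about (345,258), the case lies flat, the hook is round the prong at about (545,455), and the gripper is clear.

```bash
python3 -c "
from workcell import ctrl
print(ctrl.close_job())"
```

```text
the job is handed in; nothing more can be done
None
```

The job is handed in: by camera, the balance was held on or just short of the 15 N line for over a second, then eased back; it lies slack, flat and still hooked on, and the conduit box and breaker were never approached; no verdict was returned.

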